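# Open the latched guard gate and slide the power box out of the test bay

## Robot

A 6-joint arm with a two-finger parallel gripper is mounted at the origin on a cart in front of the work surface, level with it; the furniture and walls round the work are solid. World frame = base frame: x ahead of the robot, y to its left, z up, the work surface at z = 0. Lengths are in m, angles in degrees, forces in N, time in s.
With the tool pointing down it reaches from about 0.325 to 0.775 m from the base axis. Payload 5.5 kg.
Tool frame: the origin (TCP) lies at the centre of the arm's flange, where the gripper is bolted on; the fingertips stand 182 mm ahead of it and the grasp point (between the pads) lies 163 mm ahead of it; z points along the fingers, y is the line along which they close (so a half turn about z gives the same grasp; the last joint's range is limited). The gripper opens to 88 mm and grips with 3 to 60 N. Pads are 20 mm wide; open, the fingers measure 115 mm over their backs; the gripper's body (75 mm by 178 mm) begins 61 mm behind the grasp point.
Start: joints at [63.043, 5.22, 70.514, -0, 104.267, -3.249], TCP at [0.241, 0.549, 0.405] pointing down, gripper open.
Joint ranges: [-164.24, 164.24], [-49.07, 125.15], [9.68, 141.18], [-86.29, 266.29], [3.28, 154.24], [-151.56, 151.56]. Speed limits (degrees/s): [147.25, 147.25, 172.46, 180, 180, 180].

## Interface

Orientations are given as [roll, pitch, yaw] about the fixed x, y, z axes, in that order (R = Rz(yaw) Ry(pitch) Rx(roll)).
In Python, from station import r gives the robot as it stands. The module is installed in compiled form; this text tells all that it offers. Calls block until the motion is done:
- r.reach(position, orientation): joint-space move of the TCP to a pose.
- r.servo_line(position, rotation=None, speed=0.15): straight line of the TCP; rotation=None keeps the orientation; speed is the mean speed in m/s.
- r.move_joints(angles): joint-space move.
- r.let_go() and r.grab(squeeze=None): open the fingers fully, or close them until they stop; squeeze is the grip in N (None keeps the last).
- r.wait(seconds).
- r.inverse_kinematics(position, orientation): joint angles nearest the present ones, or None.
- r.sense(): the state.
- r.snapshot(name): name is "scene" or "top" or "wrist"; returns a dict with "frame" (480x640x3 uint8, red, green, blue), "fx", "fy", "cx", "cy" (pixels), "R" (3x3) and "t" (3): a world point X has camera coordinates R X + t. Camera axes: x right, y down, z forward; pixel columns grow to the right and rows downward; lengths in m; the calibration is good to about 2 mm. A picture is of the moment at which its call begins. There is no depth.
A pose or a line that the arm cannot do raises r.IKError and nothing moves.
- r.hand_in(): hands the job in; it is judged then, once.
The state is a dict: "clock": time; "joints": joint angles; "joint_vel": joint speeds; "joint_torque": joint torques, N m; "tcp_pos": TCP position; "orientation": TCP orientation; "contact_force": force on the tool from outside, world axes, zero at the start; "torque": the same for the moment, N m; "opening": finger opening in m; "gripper_force": force on a finger pad.
Only numpy, scipy, OpenCV 4.12 (cv2) and the standard library are available. Lean on these libraries where they do the work, as an engineer would, in place of code of your own. Each camera call takes 0.05 s, during which the arm holds its last target. There are 200 camera calls.

## Task

Fetch the white power box from its guarded test bay: press the red thumb dish down so that the latch bar lifts out of its catch, and with it held down draw the gate off the catch and swing it wide open. Then, with the gate open, slide the power box, without lifting or tipping it, out through the gateway until it stands inside the black outline painted on the landing plate, and leave the gate wide open. Do not shift or tip the brown bottle, the black can or the red reel.

Things in the scene. Friction and masses are not known exactly. Their poses are not given: they have to be found in the camera images.
- bay: Fixed yellow and clear guard bay. Origin: desk level, middle of gateway; x goes into the bay, y to the hinge side. Aluminium base 5 mm thick, y +-108, x -140 to 275 (a wing at x 8 to 275 reaches y -220). Square 16 mm posts at x 0, y +-100, 100 high. Clear side walls at y +-100 (8 thick) and back wall (inner face x 181), tops 75 high; no roof. Landing: the plate in front; its black painted outline is 116 (x) by 160 (y) inside, centre x -70, y 0.
- gate (a joint): Gate angle, rad: 0 shut, grows as the free edge swings out to bay -x, stop 1.9. Upright hinge on bay's +y side; slight friction, no spring, stays where left. Gate 8 mm thick, z 14 to 88 mm, from 10 to 180 mm from hinge axis. Moves under 0.03 while the bar is in the catch.
- latch (a joint): Latch bar angle on the gate, rad: 0 down (rest, by its weight), stop 0.4. Pressing the dish down (about 2 N) raises the bar's other end; it falls back when let go. Clears the catch above 0.2 (about 11 mm of dish travel; stop at about 21 mm).
- thumb_dish (a point): Centre of the red thumb dish's floor, its upper face; with the gate shut 39 mm in front of the gate's mid-plane, 71 mm above the desk, 85 mm from the hinge axis along the gate and 55 mm from the latch pivot. Dish inside 42 mm (across the gate) by 42 mm (along it), rim 6 mm high at the sides, 12 mm at the front (away from the gate), so that a tip in it can draw the gate. Turns with gate and latch.
- gate_hinge (a point): Point on the gate's hinge axis 75 mm above the desk, at bay x 0, y +95 mm; does not move.
- gate_edge (a point): Top of the gate's free edge, 180 mm from the hinge axis, 88 mm above the desk; moves with the gate.
- power_box: Loose white power box, x 86 by y 120 mm, body 42 mm high with a black plug on top to 72 mm (not to be gripped), 0.2 to 0.35 kg. Too wide to grasp. Origin: centre of underside. Stands in the bay on the 5 mm base, long side along the gate, about 63 mm behind the gate line; 60 to 80 mm free between it and the back wall.
- bottle: Loose brown glass bottle with black cap, 37 mm diameter, 84 high, on the base behind the bay's back wall. Origin: centre of underside. Leave alone.
- can: Loose black capacitor can, 42 mm diameter, 56 high, standing on the base beside the bay on its latch side. Origin: centre of underside. Leave alone.
- reel: Loose red reel of solder, 39 mm diameter, 30 high, on the base beside the bay on its latch side. Origin: centre of underside. Leave alone.

How it is judged:
By the outcome, as a careful person would: the job done as asked, in the order asked, and still so for the second after the job is handed in, with the robot touching nothing.
It also fails if it takes over 51 s, if anything falls off the work surface, if the arm or the gripper's body presses on something with over 40 N, if the wrist force passes 120 N, or if a joint passes its speed limit or range.

## Working session

There is one attempt and no reset: what is moved stays moved. The work goes in short steps, each a Python script; the robot and the scene stay as the last script left them, time stands still between calls to the robot, and variables do not carry over. Pictures are saved under pics/ and viewed, at most 12 in all, crops included, and the job is handed in when it is done.

```bash
mkdir -p pics; python3 - <<'E'
from station import r
import cv2,pickle
for n in("scene","top"):
    s=r.snapshot(n); cv2.imwrite(f"pics/{n}0.png",s["frame"][:,:,::-1]); pickle.dump(s,open(f"{n}0.pkl","wb"))
    print(n,s["fx"],s["cx"],s["cy"],s["R"],s["t"])
print(r.sense())
E
```

```text
scene 443.5557094688084 325.40774302452286 238.58828284975047 [[ 0.45371022 -0.89083941  0.02349853]
 [-0.54352504 -0.29752471 -0.78489463]
 [ 0.70620647  0.34334267 -0.61918353]] [-0.59655979  0.26484329  0.64978032]
top 488.2665945620363 321.95376117031077 243.48633812636828 [[ 0.00940345 -0.99990764  0.00981231]
 [-0.99235754 -0.01053893 -0.12294489]
 [ 0.12303694 -0.00858122 -0.99236499]] [-0.40093352  0.56080446  0.86853355]
{'clock': 0.1, 'joints': array([ 6.30437055e+01,  5.25969928e+00,  7.05744249e+01, -3.25484430e-04,
        1.04266734e+02, -3.24693788e+00]), 'joint_vel': array([ 0.02199632, -0.10097063, -0.17006886, -0.05837456, -0.06929075,
        0.09757234]), 'joint_torque': array([ 2.30180332e-03, -4.47854090e+01, -4.07572281e+01,  7.00337626e-02,
        2.83192220e-02, -1.21791904e-04]), 'tcp_pos': array([0.24127001, 0.54941505, 0.40361569]), 'orientation': array([-1.79899286e+02, -5.39745784e-03,  1.56290559e+02]), 'contact_force': array([ 0.12352134, -0.46986093, -0.55337494]), 'torque': array([ 0.03745726,  0.01875386, -0.04648489]), 'gripper_force': 0.0, 'opening': 0.08799903255469571}
```

View pics/top0.png

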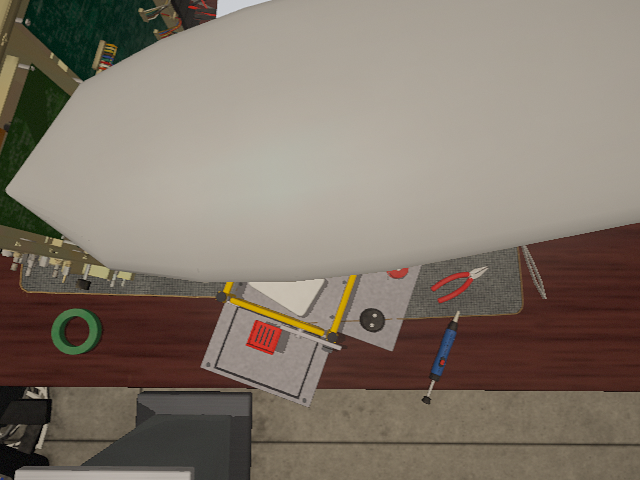

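View pics/scene0.png

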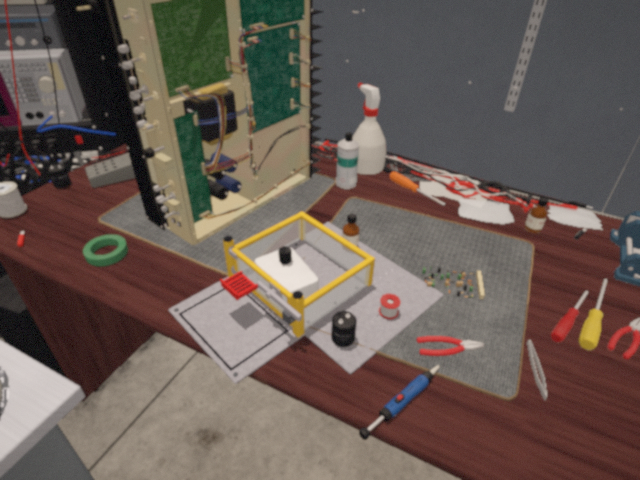

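Top view: gate line from post (222,297) to post (333,338), red dish near (265,337), landing plate front corners near (203,367) and (308,406), wing corner (392,350). The arm hides the rear of the bay. The scene view shows everything: posts at (228,240) and (298,295), dish at (239,285), box at (287,270).

```bash
cat > h.py <<'E'
import numpy as np, cv2
def ray(s,uv,z):
    d=s["R"].T@np.array([(uv[0]-s["cx"])/s["fx"],(uv[1]-s["cy"])/s["fy"],1]); c=-s["R"].T@s["t"]
    return c+d*(z-c[2])/d[2]
def proj(s,X):
    p=s["R"]@np.asarray(X)+s["t"]; return np.array([s["fx"]*p[0]/p[2]+s["cx"],s["fy"]*p[1]/p[2]+s["cy"]])
def bay2w(o,psi,p):  # bay mm-> world m
    c,s=np.cos(psi),np.sin(psi); return np.array([o[0]+c*p[0]-s*p[1],o[1]+s*p[0]+c*p[1],p[2]])
E
python3 - <<'E'
import pickle; from h import *
t=pickle.load(open("top0.pkl","rb")); s=pickle.load(open("scene0.pkl","rb"))
for n,u,z in[("front+y",(202,367),.005),("front-y",(308,406),.005),("wing",(392,350),.005),("dish",(265,337),.075),("post+",(222,297),.1),("post-",(333,338),.1)]: print(n,ray(t,u,z).round(3))
for n,u,z in[("front+y",(169,310),.005),("front-y",(236,376),.005),("wing",(350,366),.005),("dish",(239,285),.075),("post+",(228,238),.1),("post-",(298,293),.1),("reel",(390,298),.03),("can",(345,318),.056),("bottle",(351,218),.084)]: print("S",n,ray(s,u,z).round(3))
im=np.hstack([cv2.resize(s["frame"][190:390,160:420],None,fx=3,fy=3,interpolation=cv2.INTER_CUBIC)]) 
cv2.imwrite("pics/c1.png",im[:,:,::-1])
im=cv2.resize(t["frame"][260:410,190:400],None,fx=3.8,fy=3.8,interpolation=cv2.INTER_CUBIC)
cv2.imwrite("pics/c2.png",im[:,:,::-1])
E
```

```text
front+y [ 0.335 -0.175  0.005]
front-y [ 0.267 -0.373  0.005]
wing [ 0.369 -0.529  0.005]
dish [ 0.396 -0.298  0.075]
post+ [ 0.464 -0.226  0.1  ]
post- [ 0.397 -0.415  0.1  ]
S front+y [ 0.333 -0.175  0.005]
S front-y [ 0.275 -0.368  0.005]
S wing [ 0.378 -0.523  0.005]
S dish [ 0.392 -0.298  0.075]
S post+ [ 0.466 -0.222  0.1  ]
S post- [ 0.403 -0.411  0.1  ]
S reel [ 0.532 -0.533  0.03 ]
S can [ 0.427 -0.488  0.056]
S bottle [ 0.66  -0.392  0.084]
```

View pics/c1.png

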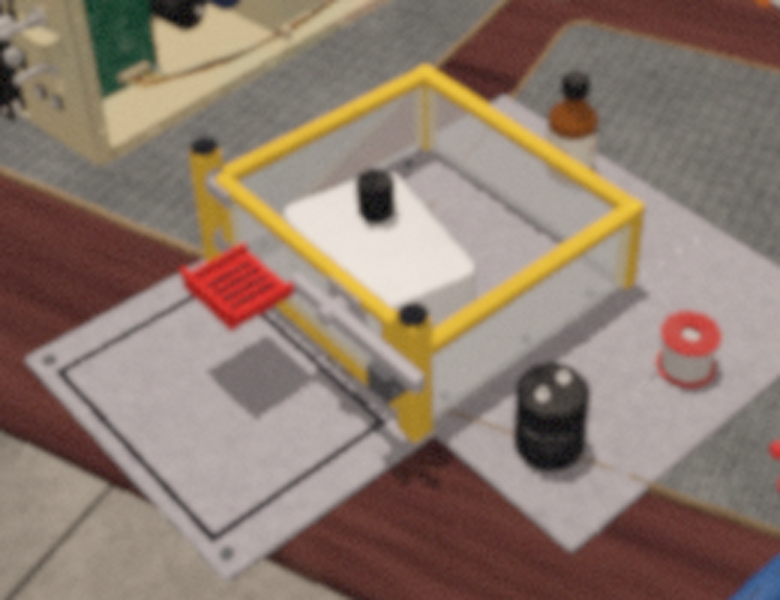

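View pics/c2.png

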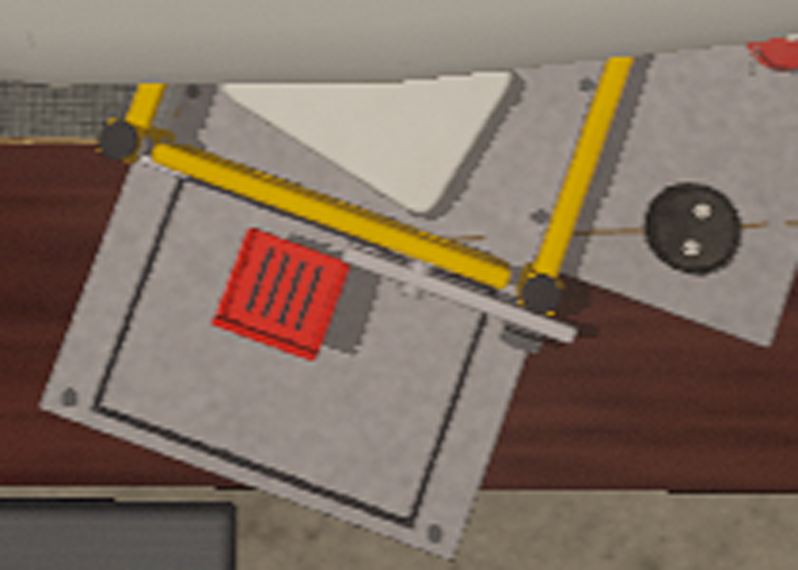

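Both views agree within 5 mm: bay origin near (0.433, -0.318), yaw about -18.8°. The box is yawed about 12° more than the bay. I'll retract, then swing past the cabinet close in and photograph the bay without the arm in the way.

```bash
python3 - <<'E'
import pickle; from h import *; from station import r
s=pickle.load(open("scene0.pkl","rb"))
for u in[(155,228),(190,237),(120,150)]: print("cab",ray(s,u,0.0).round(3))
r.grab(10)
def at(a,rad,z):
    a=np.radians(a); return [rad*np.cos(a),rad*np.sin(a),z]
r.reach(at(63,.34,.42),[180,0,153]); print(r.sense()["clock"],r.sense()["joints"].round(1),r.sense()["opening"])
r.reach(at(8,.34,.42),[180,0,98]); 
s=r.snapshot("top"); pickle.dump(s,open("top1.pkl","wb")); cv2.imwrite("pics/top1.png",s["frame"][:,:,::-1])
S=r.sense();print(S["clock"],S["joints"].round(1),S["contact_force"].round(1))
hsv=cv2.cvtColor(s["frame"],cv2.COLOR_RGB2HSV)
m=cv2.inRange(hsv,(0,0,205),(180,45,255)); m[:200]=0; m[:,:200]=0
for c in cv2.findContours(m,0,2)[0]:
    if cv2.contourArea(c)>300: print(cv2.contourArea(c),cv2.minAreaRect(c),cv2.boundingRect(c))
cv2.imwrite("pics/c3.png",cv2.resize(s["frame"][190:410,190:430],None,fx=2.7,fy=2.7)[:,:,::-1])
E
```

```text
cab [0.514 0.034 0.   ]
cab [ 0.526 -0.059  0.   ]
cab [0.753 0.4   0.   ]
2.4667 [ 57.3 -35.1 102.5   0.  112.6  -5.7] 0.00029176969793002827
3.7167 [  2.4 -35.1 102.5   0.  112.6  -5.7] [-1.2  0.2 -0.2]
```

View pics/c3.png

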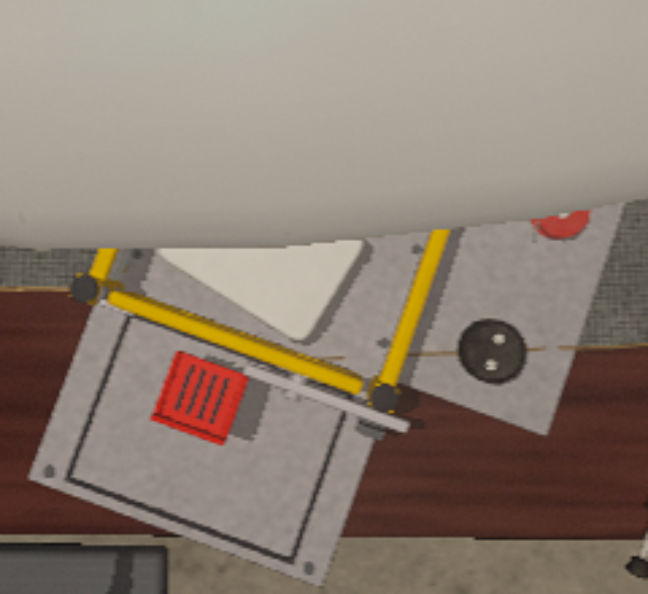

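The top view is still blocked above row ~280. The blob didn't move with the arm, so it is fixed and sits near the camera. The box's front edge runs from (249,283) to its corner at (302,316), and its side edge goes up to (325,279). I'll combine these with the scene-view corners.

```bash
python3 - <<'E'
import pickle; from h import *
t=pickle.load(open("top1.pkl","rb")); s=pickle.load(open("scene0.pkl","rb"))
o=np.array([.4330,-.3185]);psi=np.radians(-18.8); B=np.array([[np.cos(psi),np.sin(psi)],[-np.sin(psi),np.cos(psi)]])
f=lambda X:(1000*B@(X[:2]-o)).round(0)
for u in[(249,283),(303,317),(325,279)]: print("T",f(ray(t,u,.047)))
for u in[(255,260),(317.5,279),(292,247),(293,293)]: print("S",f(ray(s,u,.047)))
print("plug",f(ray(s,(285,250),.077)))
for n,u,z in[("reel",(390,298),.03),("can",(345,318),.056),("bottle",(351,218),.084)]: print(n,f(ray(s,u,z)))
print("camT",-t["R"].T@t["t"],"camS",-s["R"].T@s["t"])
E
```

```text
T [36. 70.]
T [ 11. -43.]
T [ 89. -57.]
S [34. 68.]
S [ 87. -55.]
S [114.  49.]
S [ 29. -51.]
plug [74. 24.]
reel [ 163. -171.]
can [  49. -162.]
bottle [238.   4.]
camT [ 0.45342698 -0.38753313  0.93478442] camS [-0.04426483 -0.67573886  0.62422563]
```

Box: centre at bay (62, 5) mm and yaw -12.5° relative to the bay; the edge lengths agree with the stated sizes. Next is the dish: press and check the force, then swing the gate open.

```bash
cat >> h.py <<'E'
O=(.4330,-.3185);PSI=np.radians(-18.8);PD=-18.8
def W(x,y,z): return bay2w(O,PSI,(x/1000,y/1000,z/1000))
def dish(th,z,along=85.,out=39.):
    return W(-along*np.sin(th)-out*np.cos(th),95-along*np.cos(th)+out*np.sin(th),z+182)
E
python3 - <<'E'
from h import *; from station import r
def st(n):
    S=r.sense(); print(n,round(S["clock"],2),S["tcp_pos"].round(4),S["contact_force"].round(1),S["joints"].round(0))
p=dish(0,150); a=np.arctan2(p[1],p[0])
r.reach([.34*np.cos(a),.34*np.sin(a),.42],[180,0,PD+90]); 
r.reach(dish(0,100),[180,0,PD+90]); st("above")
s=r.snapshot("scene"); cv2.imwrite("pics/s2.png",cv2.resize(s["frame"][150:390,140:440],None,fx=2.5,fy=2.5)[:,:,::-1])
r.servo_line(dish(0,74),speed=.1); st("rim")
for z in(68,62,57): r.servo_line(dish(0,z),speed=.04); st(z)
E
```

```text
above 5.58 [ 0.3997 -0.2957  0.2831] [-0.3  0.1  0.5] [-40. -10.  98.   0.  92. -22.]
rim 6.03 [ 0.399  -0.2963  0.2564] [0.5 0.5 0.4] [-41. -10. 100.   0.  90. -22.]
68 6.33 [ 0.3993 -0.2966  0.2505] [-1.6 -0.4  1.9] [-41.  -9. 100.  -0.  89. -22.]
62 6.63 [ 0.3992 -0.2965  0.2437] [-0.5 -1.1  3.4] [-41.  -9. 101.  -0.  88. -22.]
57 6.91 [ 0.3993 -0.2963  0.2385] [-0.7 -1.2  2.2] [-41.  -9. 101.   0.  88. -22.]
```

View pics/s2.png

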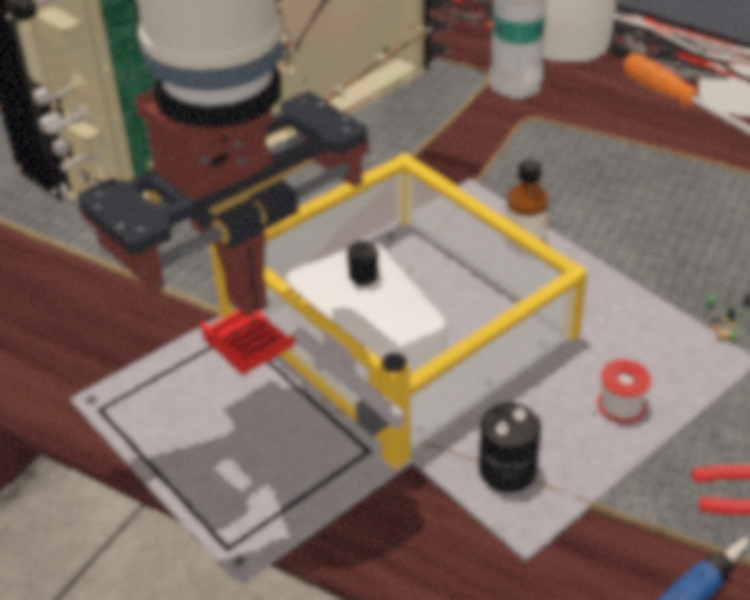

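The tip is above the dish, around (245,320) in the crop, and the 2–3 N matches the dish force. Now I draw the gate open along its arc.

```bash
python3 - <<'E'
from h import *; from station import r
def st(n):
    S=r.sense(); print(n,round(S["clock"],2),S["tcp_pos"].round(3),S["contact_force"].round(1),S["joints"].round(0)); return np.linalg.norm(S["contact_force"])
for i,th in enumerate(np.r_[.08,.16,np.arange(.3,1.9,.15)]):
    r.servo_line(dish(th,56.5),[180,0,PD+90-np.degrees(th)],speed=.06 if th<.2 else .08)
    if st(round(th,2))>15: print("stop");break
    if i==4:
        s=r.snapshot("scene"); cv2.imwrite("pics/s3.png",cv2.resize(s["frame"][150:390,140:440],None,fx=2.5,fy=2.5)[:,:,::-1])
s=r.snapshot("scene"); cv2.imwrite("pics/s4.png",cv2.resize(s["frame"][150:390,140:440],None,fx=2.5,fy=2.5)[:,:,::-1])
E
```

```text
0.08 7.18 [ 0.394 -0.291  0.238] [-1.1  1.1  1.7] [-40. -10. 102.   0.  88. -17.]
0.16 7.46 [ 0.389 -0.285  0.238] [-0.8  1.4  1.9] [-40. -11. 103.   0.  88. -12.]
0.3 7.78 [ 0.382 -0.275  0.238] [0.9 0.2 1.1] [-40. -13. 105.   0.  88.  -4.]
0.45 8.1 [ 0.376 -0.262  0.238] [ 0.6 -0.1  2. ] [-39. -15. 107.  -0.  89.   5.]
0.6 8.43 [ 0.372 -0.249  0.239] [1.4 0.7 1.3] [-38. -17. 108.  -0.  89.  15.]
0.75 8.8 [ 0.37  -0.235  0.238] [-0.4  0.   2.2] [-37. -19. 110.  -0.  89.  25.]
0.9 9.12 [ 0.371 -0.221  0.239] [1.5 0.2 1.1] [-35. -20. 111.  -0.  90.  35.]
1.05 9.45 [ 0.373 -0.207  0.239] [-0.3 -0.2  1.6] [-34. -21. 111.  -0.  90.  45.]
1.2 9.78 [ 0.377 -0.194  0.239] [ 0.5 -0.7  0.7] [-32. -21. 112.  -0.  90.  55.]
1.35 10.1 [ 0.383 -0.181  0.238] [1.5 1.3 2.1] [-30. -21. 112.  -0.  90.  66.]
1.5 10.43 [ 0.391 -0.17   0.238] [-0.4  0.1  1.5] [-28. -21. 111.  -0.  90.  76.]
1.65 10.75 [ 0.401 -0.159  0.238] [ 1.4 -0.6  1.7] [-26. -20. 110.  -0.  90.  87.]
1.8 11.07 [ 0.412 -0.151  0.238] [ 0.3 -1.5  2.2] [-25. -19. 110.  -0.  89.  97.]
```

View pics/s4.png

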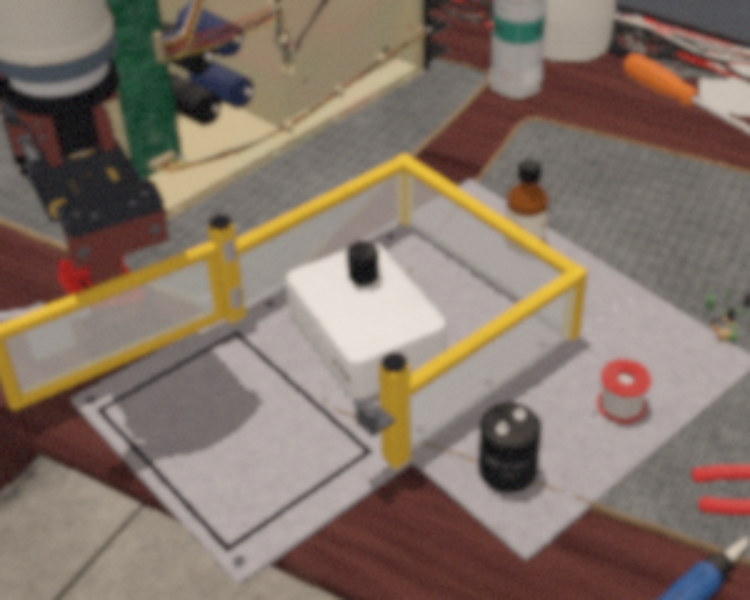

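The gate is wide open (~1.7 rad), and the reel, can and bottle have not moved. The box top corners are near (287,280), (378,247), (443,322) and (362,362) in the crop. I'll release the dish, go behind the box with open fingers and draw it outward, squaring it up as it moves.

```bash
cat > box.py <<'E'
from h import *
def box(s,hi=.047):
    B=np.array([[np.cos(PSI),np.sin(PSI)],[-np.sin(PSI),np.cos(PSI)]])
    h=cv2.cvtColor(s["frame"],cv2.COLOR_RGB2HSV); m=cv2.inRange(h,(0,0,195),(180,40,255)); m[:230]=0;m[:,:180]=0;m[350:]=0;m[:,345:]=0
    m=cv2.morphologyEx(m,cv2.MORPH_OPEN,np.ones((3,3)))
    c=max(cv2.findContours(m,0,2)[0],key=cv2.contourArea)[:,0,:]
    P=np.array([1000*B@(ray(s,u,hi)[:2]-O) for u in c],np.float32)
    return cv2.contourArea(c),c.min(0),c.max(0),cv2.minAreaRect(P)
E
python3 - <<'E'
from box import *; from station import r
def st(n):
    S=r.sense(); print(n,round(S["clock"],2),S["tcp_pos"].round(3),S["contact_force"].round(1),S["joints"].round(0))
s=r.snapshot("scene"); print(box(s))
B=np.array([[np.cos(PSI),np.sin(PSI)],[-np.sin(PSI),np.cos(PSI)]])
for u in[(287,280),(378,247),(443,322),(362,362)]: print((1000*B@(ray(s,(u[0]/2.5+140,u[1]/2.5+150),.047)[:2]-O)).round(0))
p=r.sense()["tcp_pos"]; r.servo_line([p[0],p[1],.34],speed=.1); st("up")
q=W(128,-9.5,150+182); r.servo_line(q,[180,0,PD-12.5],speed=.2); r.let_go(); st("over")
s=r.snapshot("wrist"); cv2.imwrite("pics/w1.png",s["frame"][:,:,::-1])
E
```

```text
(1496.5, array([255, 251], dtype=int32), array([317, 294], dtype=int32), ((60.09477996826172, 7.2715911865234375), (119.3179931640625, 84.88570404052734), 77.77017974853516))
[30. 64.]
[109.  46.]
[ 87. -54.]
[ 15. -45.]
up 12.34 [ 0.412 -0.151  0.339] [0.2 0.1 0.6] [-25. -20. 101.   0. 100.  97.]
over 15.16 [ 0.551 -0.369  0.332] [-1.   1.5  1.2] [-37.  15.  67.  -0.  98.  85.]
```

View pics/w1.png

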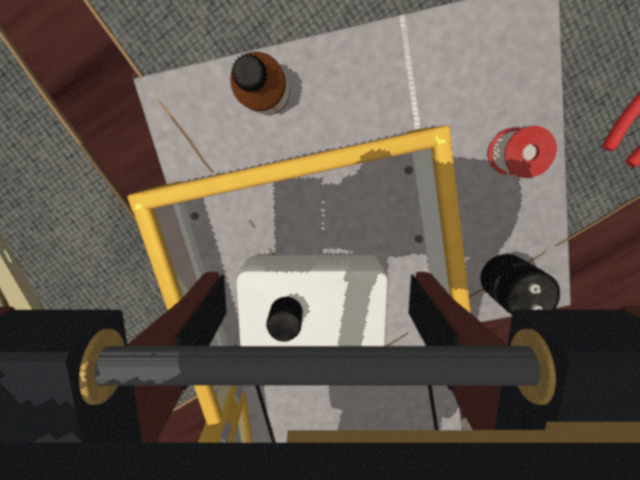

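The wrist view shows the fingers straddling the box back evenly (box centre column ~313, finger middle ~320). The mask gives box centre (60, 7), yaw -12.2°, 119×85 mm, which matches the stated size. Next I descend behind it and pull.

```bash
python3 - <<'E'
from box import *; from station import r
def st(n):
    S=r.sense(); f=S["contact_force"]; print(n,round(S["clock"],2),S["tcp_pos"].round(3),f.round(1),S["joints"].round(0)); return np.linalg.norm(f)
def tool(c,y,d,z=28):
    a=np.radians(y); return W(c[0]+d*np.cos(a),c[1]+d*np.sin(a),z+182),[180,0,PD+y]
c0=np.array([60,7.]);y0=-12.2
p,o=tool(c0,y0,68,60); r.servo_line(p,o,speed=.15)
p,o=tool(c0,y0,68); r.servo_line(p,o,speed=.06)
if st("down")<10:
    p,o=tool(c0,y0,50); r.servo_line(p,o,speed=.05); st("contact")
    for k in np.arange(1,6)/5:   # to half way, squaring up
        c=c0+k*(np.array([-5,2.])-c0); p,o=tool(c,y0*(1-k),51); r.servo_line(p,o,speed=.06)
        if st(round(k,1))>25: print("STOP");break
s=r.snapshot("scene"); cv2.imwrite("pics/s5.png",cv2.resize(s["frame"][150:390,140:440],None,fx=2.5,fy=2.5)[:,:,::-1])
E
```

```text
down 16.64 [ 0.55  -0.366  0.21 ] [-0.6 -0.3  0.5] [-37.  17.  77.  -0.  86.  84.]
contact 17.15 [ 0.535 -0.357  0.21 ] [-0.1  0.3 -0.7] [-37.  14.  80.   0.  85.  84.]
0.2 17.49 [ 0.524 -0.352  0.21 ] [ 0.4 -0.3 -0.8] [-37.  13.  82.  -0.  85.  82.]
0.4 17.85 [ 0.513 -0.347  0.21 ] [ 0.3 -1.4 -0.3] [-37.  11.  84.  -0.  85.  79.]
0.6 18.22 [ 0.501 -0.342  0.21 ] [ 0.7  0.7 -0.1] [-38.   9.  86.  -0.  85.  76.]
0.8 18.58 [ 0.489 -0.337  0.21 ] [-0.3  0.   0.3] [-38.   7.  88.  -0.  85.  73.]
1.0 18.95 [ 0.477 -0.331  0.21 ] [0.1 0.  0.6] [-38.   5.  90.  -0.  84.  71.]
```

View pics/s5.png

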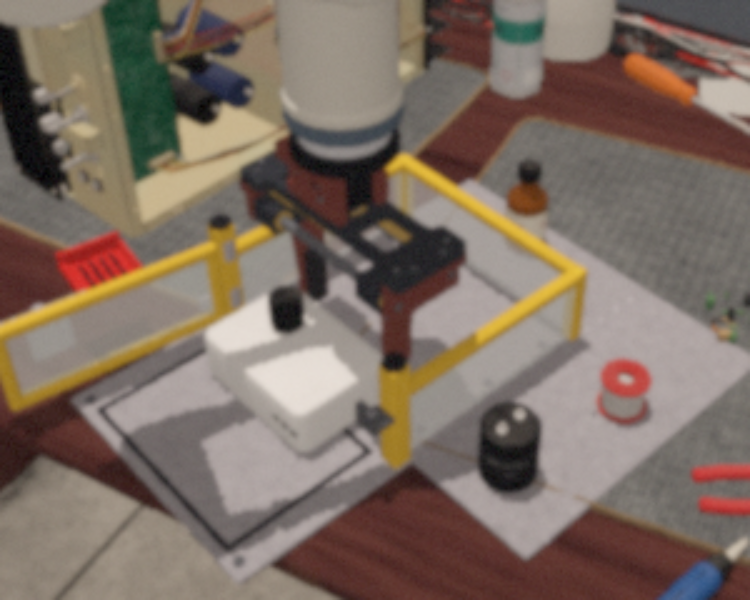

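The box is following, and is halfway through the gateway at low force. The gate is untouched and the other items are unmoved. I'll pull most of the remaining way, then measure the box.

```bash
python3 - <<'E'
from box import *; from station import r
def st(n):
    S=r.sense(); f=S["contact_force"]; print(n,round(S["clock"],2),S["tcp_pos"].round(3),f.round(1)); return np.linalg.norm(f)
B=np.array([[np.cos(PSI),np.sin(PSI)],[-np.sin(PSI),np.cos(PSI)]])
s=r.snapshot("scene")
for u in[(207,338),(303,415),(360,380)]: print((1000*B@(ray(s,(u[0]/2.5+140,u[1]/2.5+150),.047)[:2]-O)).round(0))
for x in(20,-5):
    r.servo_line(W(x,0,210),[180,0,PD],speed=.06); st(x)
s=r.snapshot("scene"); cv2.imwrite("pics/s6.png",cv2.resize(s["frame"][210:390,150:375],None,fx=3.3,fy=3.3,interpolation=cv2.INTER_CUBIC)[:,:,::-1])
t=r.snapshot("top"); cv2.imwrite("pics/t6.png",cv2.resize(t["frame"][260:410,190:400],None,fx=3.8,fy=3.8)[:,:,::-1])
E
```

```text
[-52.  52.]
[-47. -56.]
[  3. -57.]
20 19.63 [ 0.452 -0.325  0.21 ] [ 0.7 -0.1 -0.4]
-5 20.2 [ 0.428 -0.317  0.21 ] [ 0.4  0.4 -0.1]
```

View pics/s6.png

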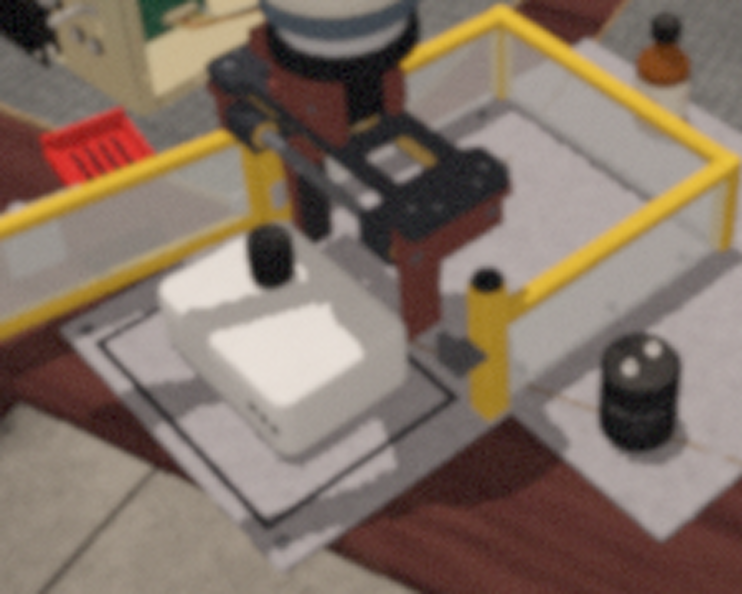

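The box is square with the outline (front edge parallel). Top corners are about (160,290), (290,405) and (407,338); outline inner corners are (103,345), (268,522) and (455,398). I'll compute what travel remains.

```bash
python3 - <<'E'
from box import *; import pickle
s=pickle.load(open("scene0.pkl","rb"))
B=np.array([[np.cos(PSI),np.sin(PSI)],[-np.sin(PSI),np.cos(PSI)]])
for n,u,z in[("L",(160,290),.047),("F",(290,405),.047),("R",(407,338),.047),("Fbot",(290,458),.006),("oL",(103,345),.005),("oF",(268,522),.005),("oR",(455,398),.005)]: print(n,(1000*B@(ray(s,(u[0]/3.3+150,u[1]/3.3+210),z)[:2]-O)).round(0))
E
```

```text
L [-102.   54.]
F [-97. -59.]
R [-27. -64.]
Fbot [-101.  -57.]
oL [-131.   78.]
oF [-131.  -80.]
oR [-13. -84.]
```

The front face is at x ≈ -101 and needs to be at -113, so 13 mm more. Then I back off, rise and check.

```bash
python3 - <<'E'
from box import *; from station import r
def st(n):
    S=r.sense(); print(n,round(S["clock"],2),S["tcp_pos"].round(3),S["contact_force"].round(1))
r.servo_line(W(-18,0,210),[180,0,PD],speed=.05); st("end")
r.servo_line(W(25,0,210),speed=.08); r.servo_line(W(60,0,380),speed=.15); st("up")
s=r.snapshot("scene"); cv2.imwrite("pics/s7.png",cv2.resize(s["frame"][210:390,130:375],None,fx=3.2,fy=3.2,interpolation=cv2.INTER_CUBIC)[:,:,::-1])
t=r.snapshot("top"); cv2.imwrite("pics/t7.png",cv2.resize(t["frame"][260:410,190:400],None,fx=3.8,fy=3.8)[:,:,::-1])
E
```

```text
end 20.71 [ 0.416 -0.313  0.21 ] [1.  0.5 0.3]
up 22.71 [ 0.49  -0.338  0.379] [-0.4  0.3 -0.7]
```

View pics/s7.png

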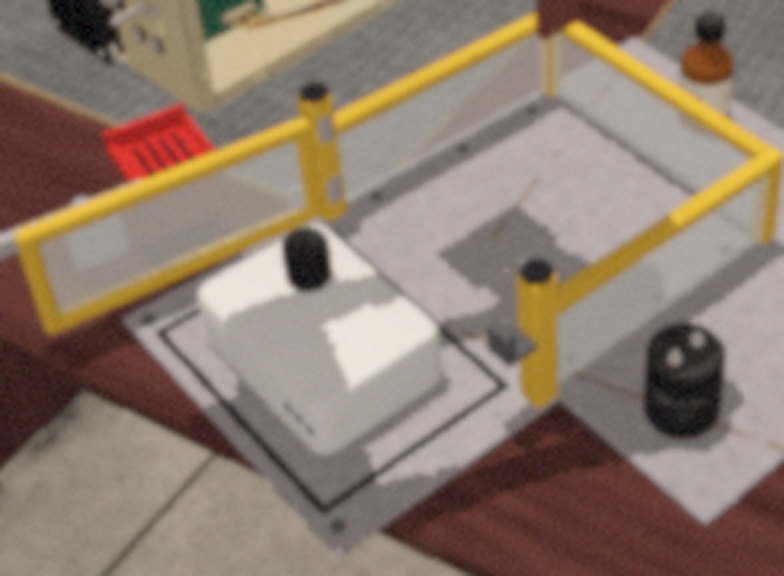

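View pics/t7.png

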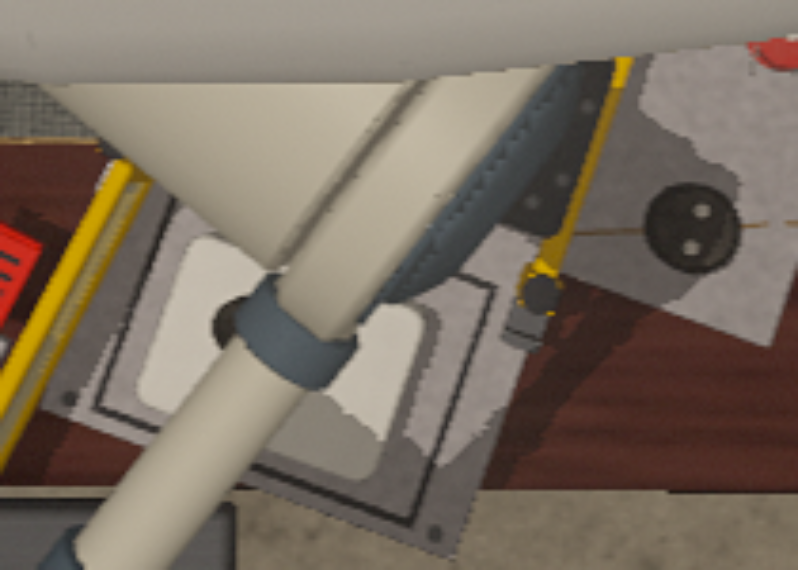

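Both views show the box upright and inside the outline on all visible sides, the gate wide open, and the can, reel and bottle where they were. The gripper is clear of everything.

```bash
python3 -c "
from station import r
r.wait(.3); print(r.hand_in())"
```

```text
the job is handed in; nothing more can be done
None
```

The job is handed in at about 23 s on the robot's clock: the power box stands inside the outline, the gate is wide open, and the bottle, can and reel show no movement in the images (no verdict came back).

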